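Lock the stencil frame on the printing jig

ROBOT

A 6-joint arm with a two-finger parallel gripper is mounted at the origin on the work surface. World frame = base frame: x ahead of the robot, y to its left, z up, the work surface at z = 0. Lengths are in mm, angles in rad, forces in N, time in s.
With the tool pointing down it reaches from about 400 to 825 mm from the base axis. Payload 7 kg.
Tool frame: the origin (TCP) lies on the centre line of the jaws, within the pads' length; the fingertips stand bot.tip_extent ahead of it and the grasp point (between the pads) is the TCP (bot.tip_extent is the distance from the TCP to the fingertips, in mm); z points along the fingers, y is the line along which they close (so a half turn about z gives the same grasp; the last joint's range is limited). The gripper opens to 85 mm and grips with 20 to 120 N. Pads are 22 mm wide; open, the fingers measure 114 mm over their backs; the gripper's body (76 mm by 85 mm) begins 54 mm behind the grasp point. The pads swing forward as they close: fully open they stand 13 mm farther back than shut.
Start: joints at [-1.037, 0.359, 0.012, 0, -1.224, -0.288], TCP at [164.224, -654.695, 250.302] pointing down, gripper open.
Joint ranges: [-3.07, 3.07], [-1.43, 2.12], [-1.02, 1.25], [-3.03, 1.67], [-3.05, -0], [-3.03, 3.03]. Speed limits (rad/s): [2.39, 2.39, 3.01, 3.14, 3.14, 3.14].

INTERFACE

Orientations are given as a unit quaternion [w, x, y, z].
In Python, from workcell import bot gives the robot as it stands. The module is installed in compiled form; this text tells all that it offers.
- The arm moves only by the tool arm_command, never from a script. Its argument "moves" is a list of rows, each a list of 7 numbers: the turn, a rotation vector about the tool's x, y, z in rad, then the shift along the tool's x, y, z in mm, then the gripper command: -1 is shut, 1 is fully open, values between are in proportion. A call has 1 to 5 rows; each row is the pose to reach, as a shift and turn from the pose commanded when the call began, along the tool's axes at that moment; what a row does not reach only later rows make up. A row lasts 1/8 s, in which the tool goes at most 62.5 mm and 10.7 degrees, less where a joint would pass 70% of its speed; a pose out of reach is approached as far as the arm can. A call with a gripper value outside its range is refused whole. The fingers move at their own pace and stop on an object; "force" is the grip in N (left out, the last holds). Time passes only in rows, so rows that repeat a pose let the fingers close. It gives the time, the measured TCP pose, the force and the opening at its end, in the units of the state.
- bot.get_state(): the state, without advancing time (a new reading comes with each control period).
- bot.grab_frame(name): name is "scene" or "top" or "wrist"; returns a dict with "color" (480x640x3 uint8, red, green, blue), "mtx" (3x3 intrinsics, pixels), "R" (3x3) and "t" (3): a world point X has camera coordinates R X + t; the wrist camera has in their place "T_tool_cam" (4x4, takes a point from camera to tool coordinates, whose origin is the TCP and whose axes are the flange's). Camera axes: x right, y down, z forward; pixel columns grow to the right and rows downward; lengths in mm; the calibration is good to about 2 mm. The wrist camera is an equidistant fisheye: a pixel r from the principal point sees the ray r / f radians off the axis. A picture is of the moment at which its call begins: read the wrist's pose just before it. There is no depth.
- bot.sign_off(): hands the job in, once; it reports no verdict.
The state is a dict: "time_s": time; "joint_pos": joint angles; "joint_vel": joint speeds; "tau": joint torques, N m; "tcp_pos": TCP position; "orientation": TCP orientation; "wrist_force": force on the tool from outside, world axes, zero at the start; "torque": the same for the moment, N m; "gripper_width": opening from 0.0 (shut) to 1.0 (fully open).
Only numpy, scipy, OpenCV 4.12 (cv2) and the standard library are available. Lean on these libraries where they do the work, as an engineer would, in place of code of your own. Each camera call takes 0.05 s, during which the arm holds its last target. There are 200 camera calls.

TASK

The stencil frame on the printing jig is locked by two sliding bolts; one is already home in its keeper, the other is still drawn back towards the robot. With one fingertip hold down the spring catch pad beside the drawn-back bolt, and while it stays down push that bolt's upright tab with the other fingertip until the bolt is fully home in the keeper; then let go so that the catch springs back up and locks it. Only push with the fingertips: do not lift the frame, and leave the other bolt, its catch and everything else standing around as they are.

Things in the scene. Friction and masses are not known exactly. Their poses are not given: they have to be found in the camera images.
- jig: Aluminium base plate of the stencil printing jig, 330 (x) x 360 (y) mm, top 22 mm above the table; fixed, origin at the centre of its underside on the table. Its x points from the robot's side towards the hinged stencil frame. The two latch units stand on its near (-x) part, one to the left, one to the right, 210 mm apart, and the paste jar stands between them. The frame lies flat on its far part, top of its tube 43 mm above the plate (65 mm above the table).
- frame_front (a point): Middle of the top of the near tube of the aluminium stencil frame (180 x 330 mm, tube 22 mm wide), which lies flat, hinged along its far edge; 65 mm above the table. It stays there.
- latch_a: Latch unit with the bolt that is drawn back at the start: dark plate 112 (x) x 118 (y) x 6 mm fixed on the jig, left or right at random. Origin at its underside on the jig plate (22 mm above the table), x is the direction in which the bolt slides home (away from the robot, into the keeper on the frame), y to the left, z up. In this frame the bolt runs along x at y = -33 mm and the catch pad lies at y = +33 mm; nothing lies between pad and tab above z = 46 mm.
- bolt_a (a joint): Slide of the drawn-back bolt, m: 0 fully drawn back, 0.036 fully home against its stop. Steel ladder bar 18 mm wide, 110 mm long, its top 38 mm above the unit's underside; about 2 N friction. The catch tooth locks it, with 2 mm of play either way, at 0, 12, 24 and 36 mm while the catch is up.
- bolt_a_tab (a point): Middle of the near (-x) face of the bolt's upright tab, the face to push on, 16.5 mm below the tab's top edge. The tab is 22 mm wide (y), 8 mm thick (x) and stands 47 mm above the bar: from 38 to 85 mm above the unit's underside. It moves with the bolt.
- catch_a (a joint): Travel of the spring catch beside it, m: 0 up, 0.010 pressed right down. Below about 0.006 its tooth blocks the bolt; it is free from 0.0065. It takes 2 N to start and 6 N right down and springs back when let go.
- catch_a_pad (a point): Centre of the top face of the catch pad, a level steel pad 90 (x) x 30 (y) x 6 mm, its top 62 mm above the unit's underside when up; long enough for a fingertip pressing on it to slide along with the bolt. Moves straight down when pressed. It lies 66 mm to the +y side of the tab's middle and is at unit x from -57 to +33 mm (the tab's near face is at unit x = -20 mm drawn back, +16 mm home).
- latch_b: The other latch unit, same shape and frame, with its bolt already home.
- bolt_b (a joint): Slide of the other bolt, m, as for bolt_a: about 0.036 (home) from the start. Leave it.
- bolt_b_tab (a point): Middle of the near face of the other bolt's tab, as for bolt_a_tab.
- catch_b (a joint): Travel of the other catch, m: 0 up. Leave it.
- catch_b_pad (a point): Centre of the top face of the other catch pad, as for catch_a_pad.
- paste_jar_mid (a point): Bystander: solder paste jar, 44 mm across, 50 mm tall, on the jig plate between the latch units; its centre half-way up.
- squeegee: Bystander: aluminium squeegee 160 mm long, 30 mm high, lying on the stencil inside the frame; origin under its middle.
- driver_grip (a point): Bystander: screwdriver 170 mm long lying beside the jig; middle of its handle.
- brush_grip (a point): Bystander: brush 160 mm long lying beside the jig; middle of its handle.
- tweezers: Bystander: steel tweezers 120 mm long lying near the robot; origin under the middle.
- reel: Bystander: component reel 130 mm across, 12 mm thick, lying flat beside the jig; origin under its centre.
- flux_bottle: Bystander: bottle 48 mm across, 110 mm tall beside the jig; origin under its centre.

How it is judged (in metres and radians):
On the way, in this order (a step that is already met when the one before it is completed fails the run):
1. the catch of the drawn-back bolt is held down by a finger while a finger pushes the bolt, part way (value of joint catch_a above 0.0055 m and value of joint bolt_a between 0.008 and 0.032 m and contact force between the fingers and catch_a above 0.5 N and contact force between the fingers and bolt_a above 0.3 N), for 0.05 s.
2. the bolt is fully home with the catch still held down (value of joint catch_a above 0.0055 m and value of joint bolt_a above 0.0335 m), for 0.05 s.
At the end, for the whole second after the job is handed in: The bolt that was drawn back is fully home (within 2.5 mm of its stop) and its catch is up again (within 2 mm); the other bolt is still home with its catch up; the frame lies flat (its near edge within 6 mm); no bystander has moved more than 20 mm (value of joint bolt_a above 0.0335 m and value of joint each of catch_a, catch_b below 0.002 m and value of joint bolt_b above 0.0325 m and distance of frame_front from where it was at the start of the episode below 0.006 m and not (distance of any of paste_jar_mid, squeegee, driver_grip, brush_grip, tweezers, reel, flux_bottle from where it was at the start of the episode above 0.02 m)); the robot touches nothing.
It fails at once if a bystander is moved by more than 20 mm, lifted or knocked over (distance of any of paste_jar_mid, squeegee, driver_grip, brush_grip, tweezers, reel, flux_bottle from where it was at the start of the episode above 0.02 m).
It fails at once if the stencil frame is lifted (distance of frame_front from where it was at the start of the episode above 0.01 m).
It fails at once if the other bolt is drawn or its catch pressed (value of joint bolt_b below 0.0315 m or value of joint catch_b above 0.005 m).
It also fails if it takes over 38 s, if anything falls off the work surface, if the arm or the gripper's body presses on something with over 40 N, if the wrist force passes 120 N, or if a joint passes its speed limit or range.

## Working session

There is one attempt and no reset: what is moved stays moved. The work goes in short steps, Python scripts to look and compute and a tool call to move; the robot and the scene stay as the last step left them, time stands still between calls to the robot, and variables do not carry over. Pictures are saved under pics/ and viewed, on a budget of 10 in all, crops included, one or two more only if the job needs it, and the job is handed in when it is done.

Besides the shell and the picture viewer there is one more tool, called after ">>>" as name(argument=value, ...), one argument or row to a line, values as JSON. arm_command: Moves the arm, as the interface text tells. Its arguments: {"type":"object","properties":{"moves":{"type":"array","items":{"type":"array","items":{"type":"number"}}},"force":{"type":"number"}},"required":["moves"]}

```bash
mkdir -p pics; python3 - <<'E'
from workcell import bot
import cv2,pickle
print(bot.tip_extent,bot.get_state())
for n in("scene","top"):
    f=bot.grab_frame(n);cv2.imwrite(f"pics/{n}0.png",f["color"][:,:,::-1]);pickle.dump(f,open(n+"0.pkl","wb"));print(n,f["mtx"],f["R"],f["t"])
E
```

```text
19.0 {'time_s': 0.0, 'joint_pos': array([-1.03693550e+00,  3.59376630e-01,  1.10497377e-02, -3.45906616e-04,
       -1.22407774e+00, -2.88099503e-01]), 'joint_vel': array([ 0.00084391,  0.00031041,  0.00126365,  0.00110999, -0.00041449,
       -0.00130286]), 'tau': array([-2.82782559e-03, -5.83324277e+01,  2.93412191e+01,  6.93693593e+00,
       -6.04421613e-03,  3.23921915e-05]), 'tcp_pos': array([ 164.09065323, -654.28901907,  249.36707127]), 'orientation': array([-1.72191971e-04, -1.22513155e-01,  9.92466550e-01,  8.02155325e-04]), 'wrist_force': array([ 0.44134323, -0.29544716, -0.32974041]), 'torque': array([ 0.05878111,  0.04675077, -0.00910227]), 'gripper_width': 0.9986372241139028}
scene [[543.12992322   0.         316.54433771]
 [  0.         543.12992322 231.62545448]
 [  0.           0.           1.        ]] [[ 0.19146546  0.98141201 -0.01309359]
 [ 0.77684499 -0.15968258 -0.60910863]
 [-0.59987735  0.10645157 -0.79297871]] [-106.79697213 -337.44003015 1767.39289799]
top [[460.60784358   0.         315.48909088]
 [  0.         460.60784358 235.22120555]
 [  0.           0.           1.        ]] [[ 0.02840887 -0.99950107  0.01380392]
 [-0.99438617 -0.02966622 -0.10156799]
 [ 0.10192682 -0.01084099 -0.99473283]] [ -25.23809687  528.18385976 1140.91217235]
```

View pics/scene0.png

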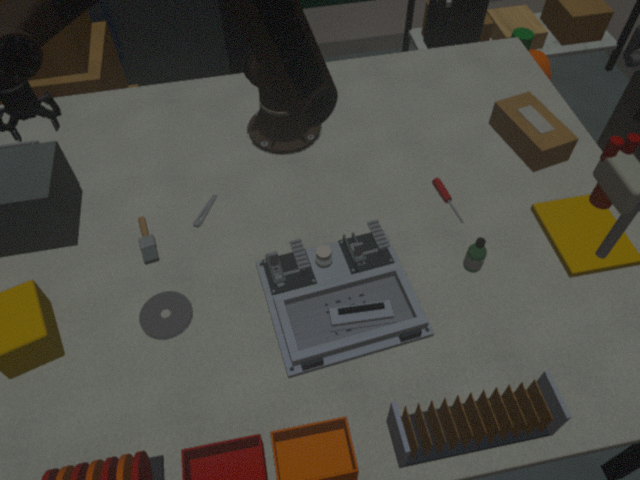

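View pics/top0.png

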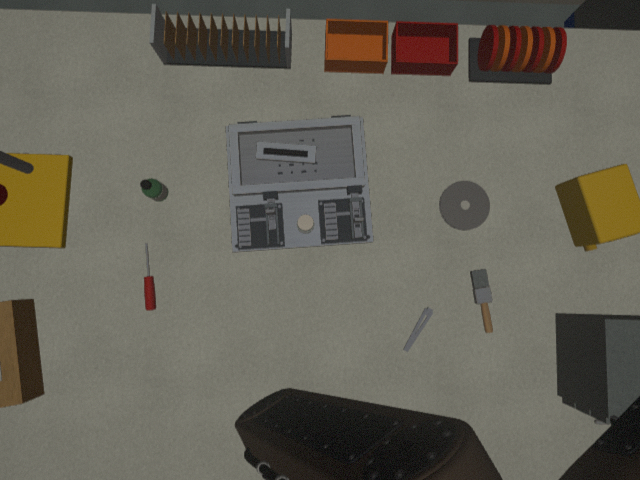

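The scene and top views show the jig: the left latch is near top pixel (258,225), the right one near (343,220), the jar at (306,223). Next I enlarge both views.

```bash
python3 - <<'E'
import cv2,numpy as np
a=cv2.imread("pics/top0.png")[175:255,222:382];b=cv2.imread("pics/scene0.png")[215:295,250:410]
f=lambda i:cv2.convertScaleAbs(cv2.resize(i,None,fx=5,fy=5,interpolation=cv2.INTER_CUBIC)[:300*2],alpha=1.5)
cv2.imwrite("pics/c1.png",f(a));cv2.imwrite("pics/c2.png",f(b))
E
```

```text
(no output)
```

View pics/c1.png

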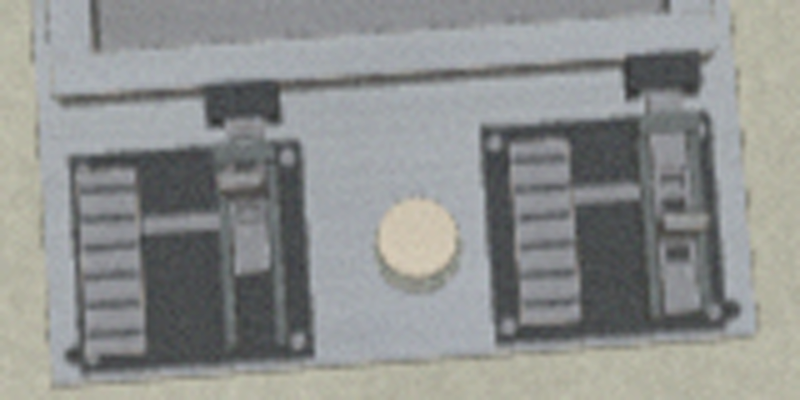

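View pics/c2.png

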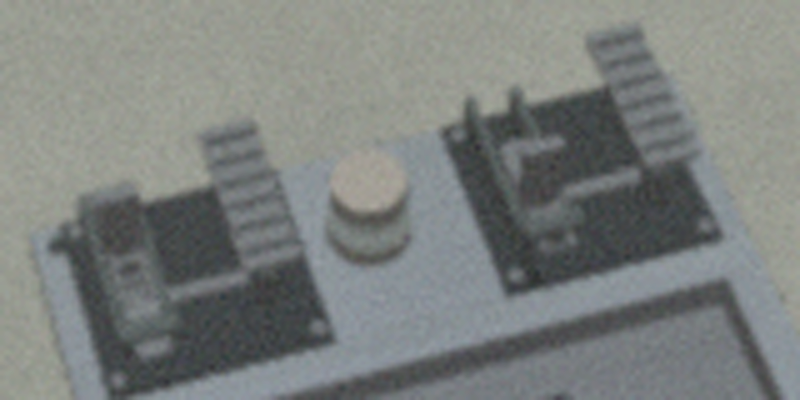

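```bash
cat > h.py <<'E'
import numpy as np,pickle
F={n:pickle.load(open(n+"0.pkl","rb")) for n in("top","scene")}
off={"top":(222,175),"scene":(250,215)}
def ray(n,p):  # p in crop px
    f=F[n];u=np.r_[np.array(p)/5+np.array(off[n]),1]
    d=f["R"].T@np.linalg.inv(f["mtx"])@u;return -f["R"].T@f["t"],d/np.linalg.norm(d)
def plane(n,p,z): c,d=ray(n,p);return c+d*(z-c[2])/d[2]
def tri(p,q):
    (a,d),(b,e)=ray("top",p),ray("scene",q)
    s=np.linalg.lstsq(np.c_[d,-e],b-a,rcond=None)[0];P,Q=a+d*s[0],b+e*s[1]
    return (P+Q)/2,np.linalg.norm(P-Q)
E
python3 - <<'E'
from h import *
np.set_printoptions(precision=1,suppress=True)
print("Cams",[ray(n,(0,0))[0] for n in F])
for k,p,q in(("padR",(545,231),(251,194)),("padL",(110,262),(642,92)),("jar top",(417,238),(370,182)),("tabR top",(686,216),(108,190))):
    print(k,*tri(p,q))
for k,p in(("R",[(511,140),(567,138),(578,322),(522,325)]),("L",[(76,170),(135,168),(145,352),(85,357)])):
    print(k,[plane("top",x,84)for x in p])
for x in [(482,127),(706,113),(736,322),(497,343)]:print("plateR",plane("top",x,28))
for x in [(70,157),(300,142),(313,355),(85,370)]:print("plateL",plane("top",x,28))
for x in [(52,385),(757,335)]:print("jig near corners",plane("top",x,22))
for x in [(200,132),(252,122),(302,252),(250,268)]:print("padR scene",plane("scene",x,84))
for x in [(80,195),(135,185),(90,200)]:print("tabR scene",plane("scene",x,107))
for x in [(664,213),(708,213)]:print("tabR top",plane("top",x,107))
E
```

```text
Cams [array([ 409.6,    2.8, 1188.9]), array([1342.8, -137.2, 1194.6])]
padR [559.1 -43.6  79. ] 4.933275684969497
padL [537.4 165.8  80.1] 3.246164524147095
jar top [555.4  18.4  66.6] 4.460871675910832
tabR top [ 563.9 -111.7  108.5] 0.6161879674167937
R [array([602.1, -28.1,  84. ]), array([604. , -55.3,  84. ]), array([514.3, -62.8,  84. ]), array([512.1, -35.8,  84. ])]
L [array([581., 182.,  84.]), array([582.8, 153.5,  84. ]), array([493.7, 144.9,  84. ]), array([490.4, 173.5,  84. ])]
plateR [618.2 -14.7  28. ]
plateR [ 629.  -129.1   28. ]
plateR [ 522.  -146.3   28. ]
plateR [507.7 -25.4  28. ]
plateL [596.2 194.4  28. ]
plateL [607.6  77.8  28. ]
plateL [498.9  67.4  28. ]
plateL [488.  181.9  28. ]
jig near corners [480.3 199.1  22. ]
jig near corners [ 516.3 -157.9   22. ]
padR scene [519.9 -60.3  84. ]
padR scene [518.9 -33.3  84. ]
padR scene [602.5 -23.   84. ]
padR scene [606.7 -49.7  84. ]
tabR scene [ 563.  -125.8  107. ]
tabR scene [562.5 -98.5 107. ]
tabR scene [ 567.  -121.4  107. ]
tabR top [ 565.3 -101.1  107. ]
tabR top [ 565.9 -122.   107. ]
```

The right unit has its bolt drawn back (tab about 563,-111 mm; pad centre about 559,-44), and the jig yaw is about 0.095 rad. I'll move above it.

>>> arm_command(
  moves=[
    [0,0,0,-40,38,0,0.22],
    [0,0,0,-80,76,0,0.22],
    [0,0,0,-122,115,0,0.22],
    [0,0,0,-164,154,0,0.22],
    [0,0,0,-206,193,0,0.22],
  ],
)

```text
time_s: 0.72
tcp_pos: [317.7, -415.7, 250.1]
orientation: [-0.0, -0.122, 0.992, 0.0]
wrist_force: [1.5, -0.7, 0.0]
gripper_width: 0.609
```

>>> arm_command(
  moves=[
    [0,0,0,-40,38,0,0.22],
    [0,0,0,-80,76,0,0.22],
    [0,0,0,-122,115,0,0.22],
    [0,0,0,-164,154,0,0.22],
    [0,0,0,-206,193,0,0.22],
  ],
)

```text
time_s: 1.35
tcp_pos: [470.5, -178.2, 250.4]
orientation: [0.0, -0.123, 0.992, 0.0]
wrist_force: [1.5, -1.4, -0.2]
gripper_width: 0.612
```

>>> arm_command(
  moves=[
    [0,0,0,-43,41,20,0.22],
    [0,0,0.07,-86.5,81.5,40,0.22],
    [0,0,0.15,-86.5,81.5,60,0.22],
    [0,0,0.15,-86.5,81.5,60,0.22],
  ],
)

```text
time_s: 1.85
tcp_pos: [532.9, -79.4, 188.5]
orientation: [-0.002, -0.049, 0.999, -0.0]
wrist_force: [-0.5, 0.2, 0.6]
gripper_width: 0.613
```

```bash
python3 - <<'E'
from workcell import bot
import cv2,pickle
s=bot.get_state();print(s)
f=bot.grab_frame("wrist");pickle.dump((s,f),open("w1.pkl","wb"));print(f["mtx"],f["T_tool_cam"])
cv2.imwrite("pics/w1.png",cv2.convertScaleAbs(f["color"][:,:,::-1],alpha=1.4))
E
```

```text
{'time_s': 1.85, 'joint_pos': array([ 2.15699925e-01,  1.88438525e-01, -3.73241191e-01, -5.14743177e-04,
       -1.01334934e+00, -1.68889647e+00]), 'joint_vel': array([-0.02290359, -0.03315133,  0.02986031,  0.01478881, -0.02492677,
        0.04713999]), 'tau': array([  0.8138633 , -40.46502471,  25.9941709 ,   6.0650754 ,
         0.407338  ,  -0.71291842]), 'tcp_pos': array([532.86594359, -79.43606641, 188.45274143]), 'orientation': array([-2.12319008e-03, -4.86439611e-02,  9.98813916e-01, -1.36495233e-04]), 'wrist_force': array([-0.45046433,  0.16719273,  0.62167661]), 'torque': array([-0.03760092,  0.04671442, -0.02493735]), 'gripper_width': 0.613338745977444}
[[371.64829954   0.         320.11297118]
 [  0.         371.64829954 241.95639197]
 [  0.           0.           1.        ]] [[ 1.80186028e-03 -9.48481873e-01 -3.16826276e-01  8.20654229e+01]
 [ 9.99998368e-01  1.75061219e-03  4.46406802e-04  3.10645730e-01]
 [ 1.31231181e-04 -3.16826563e-01  9.48483480e-01 -1.23747596e+02]
 [ 0.00000000e+00  0.00000000e+00  0.00000000e+00  1.00000000e+00]]
```

View pics/w1.png

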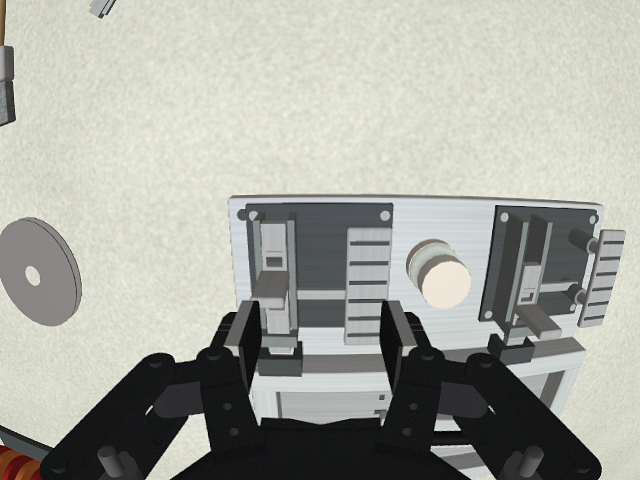

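The wrist view shows the drawn-back bolt's tab with its top at about (268,304) and the pad corners at about (347,228)-(391,344). The fingers at 240 and 395 straddle both.

```bash
cat >> h.py <<'E'
from scipy.spatial.transform import Rotation as Ro
def wray(fn,p):
    s,f=pickle.load(open(fn,"rb"));K=f["mtx"];T=f["T_tool_cam"]
    v=(np.array(p)-K[:2,2])/K[0,0];r=np.linalg.norm(v)
    d=np.r_[v/r*np.sin(r),np.cos(r)];q=s["orientation"]
    Rw=Ro.from_quat(np.r_[q[1:],q[0]]).as_matrix()
    return s["tcp_pos"]+Rw@T[:3,3],Rw@T[:3,:3]@d
def wplane(fn,p,z): c,d=wray(fn,p);return c+d*(z-c[2])/d[2]
E
python3 - <<'E'
from h import *
import cv2
np.set_printoptions(precision=1,suppress=True)
P=[wplane("w1.pkl",p,84)for p in[(347,228),(391,228),(391,345),(346,345)]]
print("pad",P,np.mean(P,0))
for p in [(250,300),(284,301),(250,308),(284,309)]:print("tab",wplane("w1.pkl",p,107))
for p in [(247,204),(393,203)]:print("plate near",wplane("w1.pkl",p,28))
a,d=ray("top",(545,231));b,e=wray("w1.pkl",(369,284))
print(a+d*np.linalg.lstsq(np.c_[d,-e],b-a,rcond=None)[0][0])
I=cv2.imread("pics/w1.png")[190:390,215:455];cv2.imwrite("pics/w1c.png",cv2.resize(I,None,fx=3.2,fy=3,interpolation=2))
E
```

```text
pad [array([515.5, -63.4,  84. ]), array([512.6, -34.9,  84. ]), array([601.6, -19.2,  84. ]), array([604. , -52.8,  84. ])] [558.4 -42.6  84. ]
tab [ 561.5 -120.3  107. ]
tab [559.7 -98.9 107. ]
tab [ 567.3 -120.2  107. ]
tab [565.4 -98.6 107. ]
plate near [ 519.2 -138.6   28. ]
plate near [506.9 -23.6  28. ]
[558.9 -46.   78.1]
```

View pics/w1c.png

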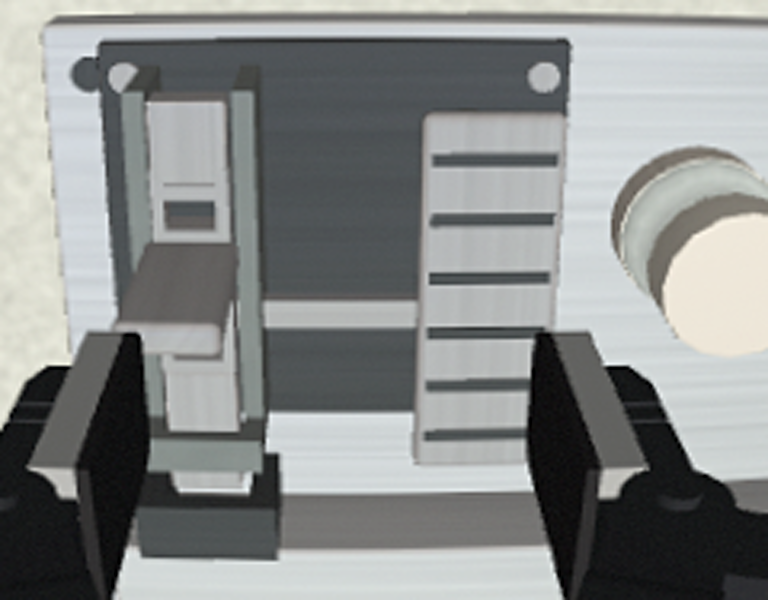

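Alignment is good: tab at -33 mm and pad at +33 mm laterally, with about 12 mm clearance behind the tab. I'll descend beside it now.

>>> arm_command(
  moves=[
    [0,0,0,0,0,35,0.22],
    [0,0,0,0,0,65,0.22],
    [0,0,0,0,0,75,0.22],
    [0,0,0,0,0,75,0.22],
  ],
)

```text
time_s: 2.4
tcp_pos: [534.2, -80.5, 115.9]
orientation: [0.0, -0.048, 0.999, -0.0]
wrist_force: [0.6, -0.2, 0.1]
gripper_width: 0.61
```

>>> arm_command(
  moves=[
    [0,0,0,0,0,3,0.22],
    [0,0,0,0,0,6,0.22],
    [0,0,0,0,0,6,0.22],
  ],
)

```text
time_s: 2.78
tcp_pos: [534.1, -79.9, 109.6]
orientation: [0.0, -0.048, 0.999, 0.0]
wrist_force: [-0.3, 0.1, -0.1]
gripper_width: 0.61
```

```bash
python3 - <<'E'
from workcell import bot
import cv2,pickle
s=bot.get_state();print(s["tcp_pos"],s["wrist_force"],s["torque"])
f=bot.grab_frame("wrist");pickle.dump((s,f),open("w2.pkl","wb"))
cv2.imwrite("pics/w2.png",cv2.convertScaleAbs(cv2.resize(f["color"][200:440,180:500,::-1],None,fx=2.4,fy=2.4),alpha=1.6))
E
```

```text
[534.05269431 -79.92489612 109.55681986] [-0.26054144  0.078418   -0.05067043] [-0.01588843  0.02726961  0.01475949]
```

View pics/w2.png

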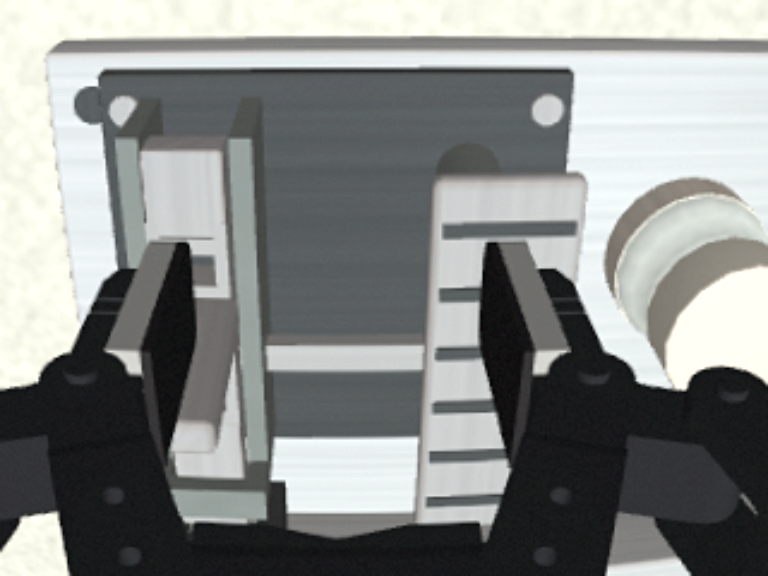

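```bash
python3 - <<'E'
from h import *
np.set_printoptions(precision=1,suppress=True)
s=pickle.load(open("w2.pkl","rb"))[0]
ux=np.array([.9955,.096]);uy=np.array([-.096,.9955])
for k,p,z in[("tab top r near",(218,422),107),("tab top r far",(213,450),107),("tab top l far",(172,446),107),("tab base r",(240,303),60),("padL",(434,185),84),("padR",(583,182),84),
 ("padL",(425,450),84),("tipLin",(190,243),93),("tipLout",(162,243),93),("tipLnear-farend",(148,350),93),("tipLo",(108,348),93),("tipRin",(484,243),93),("tipRout",(528,243),93),("tipRo",(568,348),93)]:
    X=wplane("w2.pkl",(180+p[0]/2.4,200+p[1]/2.4),z);d=X[:2]-s["tcp_pos"][:2];print(k,X,d@ux,d@uy)
E
```

```text
tab top r near [557.  -98.6 107. ] 21.099574696005735 -20.80033528802218
tab top r far [564.  -99.3 107. ] 27.97045080209699 -22.210058776668255
tab top l far [ 564.2 -107.   107. ] 27.40272773653352 -29.848725914819532
tab base r [560.3 -98.9  60. ] 24.26969743724752 -21.362731860067107
padL [516.5 -63.2  84. ] -15.899742020126354 18.356380676534247
padR [513.5 -35.   84. ] -16.186451405077907 46.686024539213285
padL [579.6 -55.7  84. ] 47.63862822092433 19.75488728921018
tipLin [ 528.2 -106.3   93. ] -8.37354657022245 -25.68116958843812
tipLout [ 528.8 -111.4   93. ] -8.255525429467811 -30.806491947020017
tipLnear-farend [ 552.6 -113.9   93. ] 15.244707724733894 -35.62047948347548
tipLo [ 553.4 -121.8   93. ] 15.198599784219232 -43.589700640070376
tipRin [523.1 -54.1  93. ] -8.4535656103931 26.802572494006643
tipRout [522.5 -46.   93. ] -8.28347831264477 34.89222434122569
tipRo [544.7 -33.5  93. ] 15.093233409730166 45.22222660031097
```

Lateral fit is confirmed: tips at 26–34 mm each side, inside both tab and pad. I'll keep descending and watch the force.

>>> arm_command(
  moves=[
    [0,0,0,0,0,4,0.22],
    [0,0,0,0,0,4,0.22],
  ],
)

```text
time_s: 3.08
tcp_pos: [533.7, -79.9, 105.0]
orientation: [-0.0, -0.048, 0.999, -0.0]
wrist_force: [0.9, -0.8, -0.7]
gripper_width: 0.609
```

>>> arm_command(
  moves=[
    [0,0,0,0,0,3,0.22],
    [0,0,0,0,0,3,0.22],
  ],
)

```text
time_s: 3.32
tcp_pos: [533.8, -80.0, 102.0]
orientation: [-0.0, -0.048, 0.999, -0.0]
wrist_force: [0.9, -0.9, -0.2]
gripper_width: 0.608
```

>>> arm_command(
  moves=[
    [0,0,0,0,0,3,0.22],
    [0,0,0,0,0,3,0.22],
  ],
)

```text
time_s: 3.58
tcp_pos: [534.2, -79.9, 99.3]
orientation: [0.0, -0.048, 0.999, -0.0]
wrist_force: [1.1, 0.4, 0.9]
gripper_width: 0.612
```

>>> arm_command(
  moves=[
    [0,0,0,0,0,2,0.22],
    [0,0,0,0,0,2,0.22],
  ],
)

```text
time_s: 3.82
tcp_pos: [534.2, -79.9, 97.4]
orientation: [0.0, -0.048, 0.999, -0.0]
wrist_force: [-0.0, -0.0, 2.1]
gripper_width: 0.61
```

>>> arm_command(
  moves=[
    [0,0,0,0,0,2,0.22],
    [0,0,0,0,0,2,0.22],
  ],
)

```text
time_s: 4.08
tcp_pos: [534.1, -79.9, 95.3]
orientation: [0.0, -0.048, 0.999, -0.0]
wrist_force: [0.3, 0.5, 3.3]
gripper_width: 0.61
```

>>> arm_command(
  moves=[
    [0,0,0,0,0,2,0.22],
    [0,0,0,0,0,2,0.22],
  ],
)

```text
time_s: 4.32
tcp_pos: [534.1, -79.9, 93.3]
orientation: [0.0, -0.048, 0.999, -0.0]
wrist_force: [0.2, 0.9, 3.7]
gripper_width: 0.614
```

>>> arm_command(
  moves=[
    [0,0,0,0,0,2,0.22],
    [0,0,0,0,0,3,0.22],
    [0,0,0,0,0,3,0.22],
  ],
)

```text
time_s: 4.7
tcp_pos: [534.1, -79.9, 90.3]
orientation: [0.0, -0.048, 0.999, -0.0]
wrist_force: [-0.5, 1.4, 4.7]
gripper_width: 0.609
```

>>> arm_command(
  moves=[
    [0,0,0,0,0,1,0.22],
    [0,0,0,0,0,1,0.22],
    [0,0,0,0,0,1,0.22],
  ],
)

```text
time_s: 5.08
tcp_pos: [534.1, -79.9, 89.6]
orientation: [0.0, -0.048, 0.999, 0.0]
wrist_force: [-1.0, 0.9, 7.3]
gripper_width: 0.609
```

Catch is at its lower stop. Back off 1 mm, then slide forward (tool -x) onto the tab.

>>> arm_command(
  moves=[
    [0,0,0,-3,0,-1,0.22],
    [0,0,0,-6,0,-1,0.22],
    [0,0,0,-9,0,-1,0.22],
    [0,0,0,-12,0,-1,0.22],
    [0,0,0,-14,0,-1,0.22],
  ],
)

```text
time_s: 5.7
tcp_pos: [547.3, -78.8, 90.0]
orientation: [-0.001, -0.048, 0.999, -0.0]
wrist_force: [-6.0, -0.3, 6.8]
gripper_width: 0.612
```

>>> arm_command(
  moves=[
    [0,0,0,-2,0,0,0.22],
    [0,0,0,-4,0,0,0.22],
    [0,0,0,-6,0,0,0.22],
    [0,0,0,-8,0,0,0.22],
  ],
)

```text
time_s: 6.2
tcp_pos: [555.1, -78.0, 90.1]
orientation: [-0.001, -0.048, 0.999, -0.0]
wrist_force: [-6.8, -0.3, 5.7]
gripper_width: 0.609
```

>>> arm_command(
  moves=[
    [0,0,0,-2,0,0,0.22],
    [0,0,0,-4,0,0,0.22],
    [0,0,0,-6,0,0,0.22],
    [0,0,0,-8,0,0,0.22],
    [0,0,0,-10,0,0,0.22],
  ],
)

```text
time_s: 6.82
tcp_pos: [565.1, -77.0, 90.1]
orientation: [-0.001, -0.048, 0.999, -0.0]
wrist_force: [-5.9, 0.1, 5.7]
gripper_width: 0.611
```

>>> arm_command(
  moves=[
    [0,0,0,-2,0,0,0.22],
    [0,0,0,-4,0,0,0.22],
    [0,0,0,-6,0,0,0.22],
    [0,0,0,-8,0,0,0.22],
  ],
)

```text
time_s: 7.32
tcp_pos: [573.0, -76.2, 90.0]
orientation: [-0.001, -0.048, 0.999, -0.0]
wrist_force: [-5.9, 1.2, 6.5]
gripper_width: 0.61
```

>>> arm_command(
  moves=[
    [0,0,0,-1.5,0,0,0.22],
    [0,0,0,-3,0,0,0.22],
    [0,0,0,-3,0,0,0.22],
  ],
)

```text
time_s: 7.7
tcp_pos: [576.2, -75.9, 90.1]
orientation: [-0.001, -0.048, 0.999, -0.0]
wrist_force: [-5.4, -0.3, 5.7]
gripper_width: 0.612
```

>>> arm_command(
  moves=[
    [0,0,0,-1.5,0,0,0.22],
    [0,0,0,-3,0,0,0.22],
    [0,0,0,-3,0,0,0.22],
  ],
)

```text
time_s: 8.07
tcp_pos: [579.2, -75.6, 90.1]
orientation: [-0.001, -0.048, 0.999, -0.0]
wrist_force: [-5.7, -0.0, 6.4]
gripper_width: 0.611
```

>>> arm_command(
  moves=[
    [0,0,0,-1,0,0,0.22],
    [0,0,0,-2,0,0,0.22],
    [0,0,0,-2,0,0,0.22],
  ],
)

```text
time_s: 8.45
tcp_pos: [580.0, -75.6, 90.0]
orientation: [-0.002, -0.048, 0.999, -0.0]
wrist_force: [-9.1, 0.7, 9.8]
gripper_width: 0.609
```

The force is rising and the tool has stalled at 580 mm: the stop. I'll push slightly harder to confirm.

>>> arm_command(
  moves=[
    [0,0,0,-1.5,0,0,0.22],
    [0,0,0,-3,0,0,0.22],
    [0,0,0,-3,0,0,0.22],
  ],
)

```text
time_s: 8.82
tcp_pos: [580.3, -75.6, 89.8]
orientation: [-0.004, -0.047, 0.999, -0.0]
wrist_force: [-17.9, 1.7, 16.3]
gripper_width: 0.609
```

>>> arm_command(
  moves=[
    [0,0,0,4,0,0,0.22],
    [0,0,0,4,0,-4,0.22],
    [0,0,0,4,0,-9,0.22],
    [0,0,0,5,0,-14,0.22],
    [0,0,0,8,0,-22,0.22],
  ],
)

```text
time_s: 9.45
tcp_pos: [577.9, -75.7, 113.0]
orientation: [0.001, -0.048, 0.999, -0.0]
wrist_force: [-0.7, 0.1, 0.0]
gripper_width: 0.609
```

>>> arm_command(
  moves=[
    [0,0,0,15,0,-20,0.22],
    [0,0,0,40,0,-60,0.22],
    [0,0,0,55,0,-90,0.22],
    [0,0,0,55,0,-90,0.22],
  ],
)

```text
time_s: 9.95
tcp_pos: [523.6, -80.9, 206.3]
orientation: [0.004, -0.048, 0.999, 0.0]
wrist_force: [1.0, 0.7, 0.4]
gripper_width: 0.605
```

```bash
python3 - <<'E'
from workcell import bot
import cv2,pickle,numpy as np
s=bot.get_state();print(s["time_s"],s["tcp_pos"],s["wrist_force"])
f=bot.grab_frame("wrist");pickle.dump((s,f),open("w3.pkl","wb"))
cv2.imwrite("pics/w3.png",cv2.convertScaleAbs(cv2.resize(f["color"][170:410,200:520,::-1],None,fx=2.4,fy=2.4),alpha=1.5))
t=bot.grab_frame("top");pickle.dump(t,open("top1.pkl","wb"))
d=cv2.absdiff(t["color"],pickle.load(open("top0.pkl","rb"))["color"]).max(2)
print([cv2.boundingRect(c) for c in cv2.findContours((cv2.GaussianBlur(d,(5,5),0)>30).astype("uint8"),0,2)[0] if cv2.contourArea(c)>4])
E
```

```text
9.95 [523.62273845 -80.89463401 206.31626911] [1.01742522 0.67411183 0.39084983]
[(319, 476, 3, 4), (311, 466, 21, 14), (339, 465, 6, 15), (331, 463, 7, 16), (305, 434, 23, 11), (259, 419, 5, 4), (263, 411, 22, 22), (558, 396, 82, 84), (352, 224, 14, 15), (355, 217, 6, 4), (323, 203, 13, 9), (176, 158, 328, 322)]
```

View pics/w3.png

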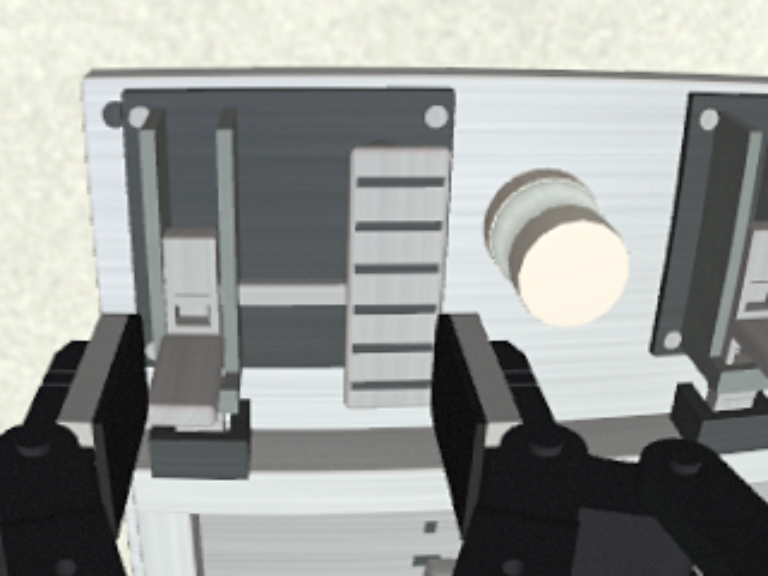

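```bash
python3 - <<'E'
from h import *
np.set_printoptions(precision=1,suppress=True)
for k,p,z in[("tab near top edge",(185,403),107),("tab far",(185,423),107),("padL",(352,150),84),("padR",(450,150),84),("pad far L",(346,405),84)]:
    print(k,wplane("w3.pkl",(200+p[0]/2.4,170+p[1]/2.4),z))
E
```

```text
tab near top edge [ 592.1 -104.6  107. ]
tab far [ 599.4 -104.3  107. ]
padL [516.  -62.7  84. ]
padR [513.1 -34.1  84. ]
pad far L [603.  -53.6  84. ]
```

>>> arm_command(
  moves=[
    [0,0,0,0,0,-20,0.22],
    [0,0,0,0,0,-40,0.22],
    [0,0,0,0,0,-40,0.22],
    [0,0,0,0,0,-40,0.22],
  ],
)

```text
time_s: 10.55
tcp_pos: [521.8, -81.0, 241.1]
orientation: [-0.001, -0.048, 0.999, 0.0]
wrist_force: [-0.6, 0.6, -0.3]
gripper_width: 0.611
```

```bash
python3 -c "
from workcell import bot
print(bot.sign_off())"
```

```text
the job is handed in; nothing more can be done
None
```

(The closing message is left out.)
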